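# Nest the grain measures on the drying boards

### The job

The dry-goods stall is closing: put the measures away upside down as they stand, nested one over another. On the middle of the round wooden board put the smallest round steel cup, cover it with the middle one and that with the largest; on the middle of the square wooden board put the small square wooden box and cover it with the large one. Every mouth must end flat on its board, and the jar and the bottle must be left standing where they are.

Things in the scene. Friction and masses are not known exactly. Their poses are not given: they have to be found in the camera images.
- steel_small_mid (a point): the smallest of three round straight-sided stainless steel measuring cups standing upside down (mouth on the surface, closed end up): 34 mm outside diameter, 50 mm high, wall 3 mm, closed end 4 mm thick, so 28 mm inside diameter and 46 mm inside height. The point is the cup's centre, on its axis, 25 mm above its mouth; z points up through the closed end. It stays upside down.
- steel_middle_mid (a point): the middle one of three round straight-sided stainless steel measuring cups standing upside down (mouth on the surface, closed end up): 51 mm outside diameter, 60 mm high, wall 3 mm, closed end 4 mm thick, so 45 mm inside diameter and 56 mm inside height. It fits over the smallest with about 5 mm to spare all round. The point is the cup's centre, on its axis, 30 mm above its mouth; z points up through the closed end. It stays upside down.
- steel_large_mid (a point): the largest of three round straight-sided stainless steel measuring cups standing upside down (mouth on the surface, closed end up): 68 mm outside diameter, 70 mm high, wall 3 mm, closed end 4 mm thick, so 62 mm inside diameter and 66 mm inside height. It fits over the middle one with about 5 mm to spare all round. The point is the cup's centre, on its axis, 35 mm above its mouth; z points up through the closed end. It stays upside down.
- wood_small_mid (a point): the small of two square wooden measuring boxes with dark corner joints, standing upside down (mouth on the surface, closed end up): 36 x 36 mm outside, 50 mm high, walls and closed end 4 mm thick, so 28 x 28 mm inside and 46 mm inside height. The point is its centre, 25 mm above its mouth; x and y are square to its side faces, z points up through the closed end. It stays upside down.
- wood_large_mid (a point): the large of two square wooden measuring boxes with dark corner joints, standing upside down (mouth on the surface, closed end up): 58 x 58 mm outside, 62 mm high, walls and closed end 4 mm thick, so 50 x 50 mm inside and 58 mm inside height. The point is its centre, 31 mm above its mouth; x and y are square to its side faces, z points up through the closed end. It stays upside down. It fits over the small one with 7 mm to spare on each side when their faces are parallel.
- round_board: round flat plain wooden board, 125 mm diameter, 12 mm thick, no rim, fixed to the table; origin at the centre of its underside on the table (its top is 12 mm higher), z up.
- square_board: square flat plain wooden board, 120 x 120 mm, 12 mm thick, no rim, fixed to the table; origin at the centre of its underside on the table (its top is 12 mm higher), x and y square to its edges, z up. The boards swap sides from start to start.
- jar: bystander: low amber glass jar with paper label and steel cap, 52 mm diameter, 78 mm high, loose; origin at the centre of its underside. Leave it where it is.
- bottle: bystander: green glass bottle with white cap, 56 mm diameter, 170 mm high, loose; origin at the centre of its underside. Leave it where it is.

How it is judged:
By the outcome, as a careful person would: the job done as asked, in the order asked, and still so for the second after the job is handed in, with the robot touching nothing.
It also fails if it takes over 144 s, if anything falls off the work surface, if the arm or the gripper's body presses on something with over 40 N, if the wrist force passes 120 N, or if a joint passes its speed limit or range.

### The arm

A 7-joint arm with a two-finger parallel gripper is mounted at the origin on the work surface. World frame = base frame: x ahead of the robot, y to its left, z up, the work surface at z = 0. Lengths are in m, angles in rad, forces in N, time in s.
With the tool pointing down it reaches from about 0.375 to 0.925 m from the base axis. Payload 3.1 kg.
Tool frame: the origin (TCP) lies midway between the tips of the shut fingers; the grasp point (between the pads) lies 19 mm behind it; z points along the fingers, x is the direction in which the jaws open and shut, and the axes are right-handed (so a half turn about z gives the same grasp; the last joint's range is limited). The gripper opens to 85 mm and grips with 20 to 120 N. Pads are 22 mm wide; open, the fingers measure 114 mm over their backs; the gripper's body (76 mm by 85 mm) begins 54 mm behind the grasp point. The pads swing forward as they close: fully open they stand 13 mm farther back than shut.
Start: joints at [-1.215, 0.383, 0.044, 1.598, -0.018, 1.161, -0.05], TCP at [0.285, 0.584, 0.231] pointing down, gripper open.
Joint ranges: [-2.61, 2.61], [-0.41, 2.15], [-1.48, 1.57], [0, 2.5], [-1.57, 4.71], [0.05, 1.97], [-2.85, 2.85]. Speed limits (rad/s): [2.79, 2.79, 3.14, 3.14, 3.14, 3.14, 3.14].

### API

Orientations are given as a unit quaternion [w, x, y, z].
In Python, from rig import reach, move_straight, move_j, open_jaws, clamp, pause, ik, read_state, read_camera, Unreachable, close_job gives the robot as it stands. Calls block until the motion is done:
- reach(position, orientation): joint-space move of the TCP to a pose.
- move_straight(position, velocity=0.15, frame=None, threshold=None): straight line of the TCP; frame=None keeps the orientation; velocity is the mean speed in m/s. With threshold (N) it stops when the force on the tool has changed by that much, and returns True; else False.
- move_j(angles): joint-space move.
- open_jaws() and clamp(grasp_force=None): open the fingers fully, or close them until they stop; grasp_force is the grip in N (None keeps the last).
- pause(seconds).
- ik(position, orientation): joint angles nearest the present ones, or None.
- read_state(): the state.
- read_camera(name): name is "scene" or "top"; returns a dict with "img" (400x640x3 uint8, red, green, blue), "mtx" (3x3 intrinsics, pixels), "xyz" and "rotation" of the camera in the world. Camera axes: x right, y down, z forward; pixel columns grow to the right and rows downward; lengths in m; the calibration is good to about 2 mm. A picture is of the moment at which its call begins. There is no depth.
A pose or a line that the arm cannot do raises Unreachable and nothing moves.
- close_job(): hands the job in, once; it reports no verdict.
The state is a dict: "clock": time; "joint_pos": joint angles; "dq": joint speeds; "effort": joint torques, N m; "position": TCP position; "eef_rot": TCP orientation; "wrist_force": force on the tool from outside, world axes, zero at the start; "ft_torque": the same for the moment, N m; "finger_gap": finger opening in m.
Only numpy, scipy, OpenCV 4.12 (cv2) and the standard library are available. Lean on these libraries where they do the work, as an engineer would, in place of code of your own. Each camera call takes 0.05 s, during which the arm holds its last target.

## Working session

There is one attempt and no reset: what is moved stays moved. The work goes in short steps, each a Python script; the robot and the scene stay as the last script left them, time stands still between calls to the robot, and variables do not carry over. Pictures are saved under pics/ and viewed, and the job is handed in when it is done.

```bash
ls; mkdir -p pics; python3 - <<'E'
from rig import *
import cv2
for n in("scene","top"):
    c=read_camera(n); cv2.imwrite(f"pics/{n}0.png",c["img"][:,:,::-1]); print(n,c["mtx"],c["xyz"],c["rotation"])
s=read_state(); print(s)
E
```

```text
pics
scene [[418.2916172    0.         321.45790268]
 [  0.         418.2916172  203.77430648]
 [  0.           0.           1.        ]] [0.88828578 0.3505107  0.77249012] [-0.11776701  0.36115689  0.88373645 -0.27332492]
top [[381.74354883   0.         312.63659576]
 [  0.         381.74354883 196.10604965]
 [  0.           0.           1.        ]] [0.46415132 0.0070724  1.022351  ] [-0.02460233  0.70735456 -0.7053516   0.03903036]
{'clock': 0.1, 'joint_pos': array([-1.2147978 ,  0.38377798,  0.04382584,  1.59947587, -0.01789176,
        1.16118533, -0.04990778]), 'dq': array([ 0.00082973,  0.0006011 ,  0.00089704, -0.00406306,  0.00083214,
       -0.00154898, -0.00198272]), 'effort': array([ 2.80673179e-03, -4.34730542e+01,  1.02936499e+00, -2.50454789e+01,
        1.08958830e-02,  5.46626470e-03, -1.11786770e-05]), 'position': array([0.2845612 , 0.58342041, 0.22996931]), 'eef_rot': array([ 7.05954513e-04,  8.48028514e-01,  5.29949180e-01, -1.00376682e-03]), 'wrist_force': array([ 0.89396982,  0.42054204, -0.25118424]), 'ft_torque': array([ 0.03368627,  0.03778796, -0.02986365]), 'finger_gap': 0.08541861361581644}
```

View pics/scene0.png

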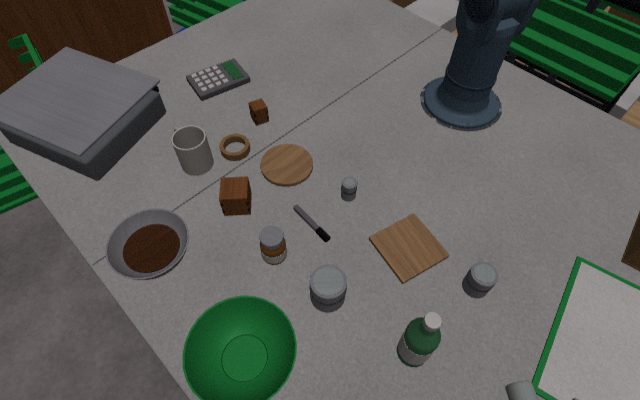

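View pics/top0.png

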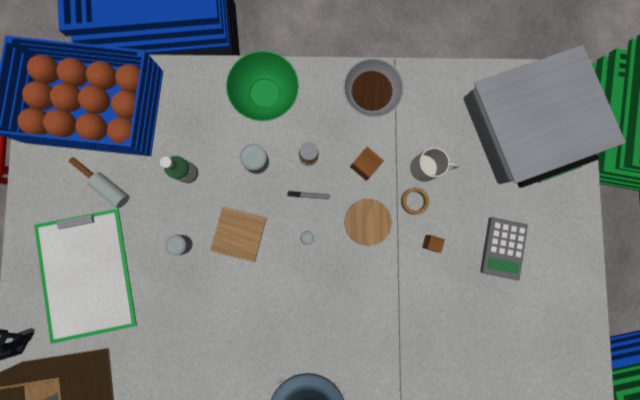

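The scene view shows the square board at (409,247), round board at (287,165), and jar at (273,245). The top view shows the steel cups small (307,238), middle (178,245) and large (254,158), and the boxes large (367,163) and small (433,243). I'll zoom in next to segment the tops.

```bash
cat > h.py <<'E'
import numpy as np,cv2
from scipy.spatial.transform import Rotation as R
def cam(c):
    w,x,y,z=c["rotation"]; return c["mtx"],np.array(c["xyz"]),R.from_quat([x,y,z,w]).as_matrix()
def cast(c,px,z):
    K,t,M=cam(c); px=np.atleast_2d(px).astype(float)
    d=(M@np.linalg.inv(K)@np.c_[px,np.ones(len(px))].T).T
    return t+d*((z-t[2])/d[:,2])[:,None]
def proj(c,P):
    K,t,M=cam(c); q=(K@M.T@(np.atleast_2d(P)-t).T).T; return q[:,:2]/q[:,2:]
E
python3 - <<'E'
import cv2,numpy as np
t=cv2.imread("pics/top0.png"); s=cv2.imread("pics/scene0.png")
def tile(im,cs,out,k=6):
    cv2.imwrite(out,np.vstack([np.hstack([cv2.resize(im[y-20:y+20,x-20:x+20],None,fx=k,fy=k,interpolation=0) for x,y in r]) for r in cs]))
tile(t,[[(307,238),(178,245),(254,158)],[(367,163),(433,243),(308,153)]],"pics/tc.png")
tile(s,[[(349,188),(481,279),(328,288)],[(236,196),(259,112),(273,245)]],"pics/sc.png")
E
```

```text
(no output)
```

View pics/tc.png

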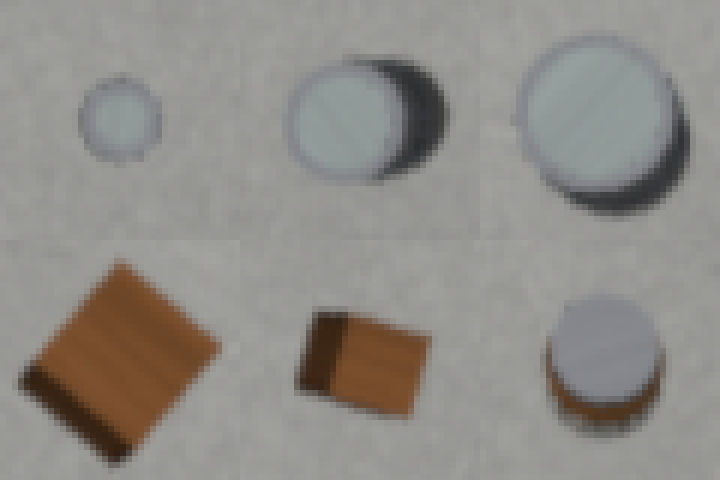

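View pics/sc.png

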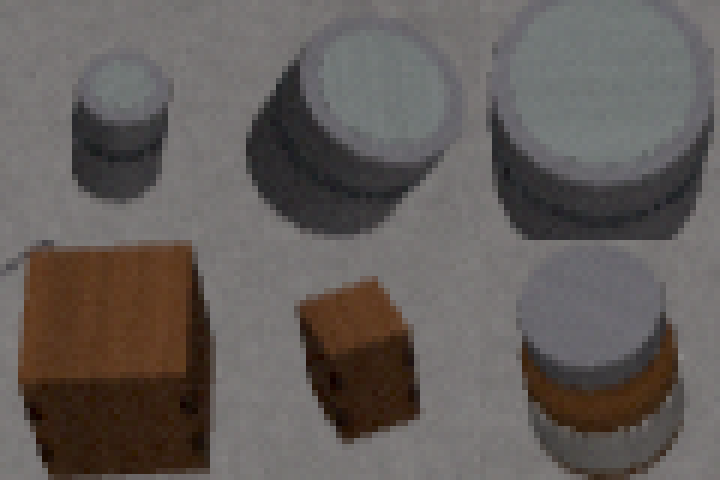

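```bash
cat > seg.py <<'E'
from h import *
def steel(c,p,h,r=20,z0=0.0):
    im=cv2.GaussianBlur(c["img"],(3,3),0).astype(int); m=((im[...,1]-im[...,0])>=7).astype(np.uint8)
    return comp(m,p,r)
def wood(c,p,vt,r=20):
    im=c["img"].astype(int); m=((im[...,0]-im[...,2]>25)&(im[...,0]>vt)).astype(np.uint8)
    return comp(m,p,r)
def comp(m,p,r):
    w=np.zeros_like(m); x,y=p; w[y-r:y+r,x-r:x+r]=1; m=m*w
    m=cv2.morphologyEx(m,cv2.MORPH_CLOSE,np.ones((3,3),np.uint8))
    n,l,s,c=cv2.connectedComponentsWithStats(m,connectivity=4)
    k=1+np.argmax(s[1:,4]); return (l==k).astype(np.uint8)
def pts(m):
    ys,xs=np.nonzero(m); return np.c_[xs,ys]
def rect(c,m,z):
    ct=max(cv2.findContours(m,cv2.RETR_EXTERNAL,cv2.CHAIN_APPROX_NONE)[0],key=len).reshape(-1,2)
    P=cast(c,ct,z)[:,:2]*1000
    return cv2.minAreaRect(P.astype(np.float32))
def cen(c,m,z):
    P=cast(c,pts(m),z)[:,:2]; return P.mean(0)*1000, 
E
python3 - <<'E'
from rig import *
from seg import *
T=read_camera("top"); S=read_camera("scene")
def diam(c,m,z):
    P=cast(c,pts(m),z)[:,:2]*1000; e=cv2.fitEllipse(cv2.findContours(m,0,1)[0][0]); return np.round(P.mean(0),1),np.round(4*np.sqrt(np.linalg.eigvalsh(np.cov(P.T))),1)
for n,pt,ps,h in [("small",(307,238),(349,184),.05),("mid",(178,245),(481,272),.06),("large",(254,158),(328,278),.07)]:
    for c,p in((T,pt),(S,ps)):
        m=steel(c,p,h); print(n,diam(c,m,h),m.sum())
for n,pt,ps,h in [("wl",(367,163),(236,190),.062),("ws",(435,243),(258,106),.05)]:
    for c,p,v in((T,pt,85),(S,ps,80)):
        im=c["img"]; print(im[p[1],p[0]])
        m=wood(c,p,v); print(n,diam(c,m,h),rect(c,m,h))
for n,pt,ps in [("round",(368,222),(287,165)),("sq",(239,234),(409,247))]:
    for c,p,r in((T,pt,40),(S,ps,45)):
        print(c["img"][p[1],p[0]]); m=wood(c,p,60,r); print(n,diam(c,m,.012),rect(c,m,.012))
E
```

```text
small (array([446.4,   2. ]), array([20.2, 20.5])) 50Traceback (most recent call last):
  File "<stdin>", line 8, in <module>
  File "seg.py", line 4, in steel
    return comp(m,p,r)
  File "seg.py", line 12, in comp
    k=1+np.argmax(s[1:,4]); return (l==k).astype(np.uint8)
        ~~~~~~~~~^^^^^^^^^
    return _wrapfunc(a, 'argmax', axis=axis, out=out, **kwds)
    return bound(*args, **kwds)
ValueError: attempt to get argmax of an empty sequence
```

```bash
sed -i 's/def steel(c,p,h,r=20,z0=0.0)/def steel(c,p,h,r=20,th=7)/;s/>=7)/>=th)/' seg.py
cat > m1.py <<'E'
from rig import *
from seg import *
T=read_camera("top"); S=read_camera("scene")
def diam(c,m,z):
    P=cast(c,pts(m),z)[:,:2]*1000; return np.round(P.mean(0),1),np.round(4*np.sqrt(np.linalg.eigvalsh(np.cov(P.T))),1)
for p in [(349,184),(481,272),(328,278)]: print(S["img"][p[1],p[0]],S["img"][p[1]+4,p[0]+30], end=' ')
for n,pt,ps,h in [("small",(307,238),(349,184),.05),("mid",(178,245),(481,272),.06),("large",(254,158),(328,278),.07)]:
    for c,p,th in((T,pt,6),(S,ps,3)):
        m=steel(c,p,h,th=th); print(n,diam(c,m,h),m.sum())
def rr(q): return np.round(q[0],1),np.round(q[1],1),round(q[2],1)
for n,pt,ps,h in [("wl",(367,163),(236,190),.062),("ws",(435,243),(258,106),.05)]:
    for c,p,v in((T,pt,85),(S,ps,62)):
        im=c["img"]; print(im[p[1],p[0]])
        m=wood(c,p,v); print(n,diam(c,m,h),*rr(rect(c,m,h)))
for n,pt,ps in [("round",(368,222),(287,165)),("sq",(239,234),(409,247))]:
    for c,p,r in((T,pt,40),(S,ps,45)):
        print(c["img"][p[1],p[0]]); m=wood(c,p,60,r); print(n,diam(c,m,.012),*rr(rect(c,m,.012)))
E
python3 m1.py
```

```text
[111 116 116] [121 119 117] [114 117 117] [117 116 114] [111 115 116] [116 113 112] small (array([446.7,   1.9]), array([21.3, 22.1])) 57
small (array([448.3,   1.3]), array([20.2, 21.1])) 55
mid (array([427.9, 329.9]), array([38.3, 39.4])) 194
mid (array([429.5, 329.7]), array([37. , 38.8])) 294
large (array([650.9, 139.3]), array([55.7, 55.9])) 380
large (array([652.5, 139.4]), array([54.7, 55.2])) 669
[120  78  44]
wl (array([ 640.1, -153.3]), array([67.6, 67.8])) [ 640.2 -153.3] [58.7 58.6] 49.8
[95 62 37]
wl (array([ 642.8, -152.7]), array([67.6, 68.1])) [ 642.6 -153. ] [59.8 58.4] 49.2
[114  74  42]
ws (array([ 431.6, -326.7]), array([41.4, 42.8])) [ 431.7 -326.5] [36.3 36.7] 73.4
[89 57 36]
ws (array([ 434.8, -325.9]), array([41.3, 43. ])) [ 435.  -325.9] [36.1 35.7] 73.0
[153 120  86]
round (array([ 487.3, -159.6]), array([124.7, 124.8])) [ 487.4 -160.4] [121.7 122.5] 0.1
[110  82  61]
round (array([ 492.7, -156. ]), array([123.7, 129.6])) [ 492.6 -157.4] [125.9 122.5] 45.9
[143 112  79]
sq (array([455.3, 182.4]), array([138.6, 139. ])) [455.7 182.2] [120.1 120.3] 75.8
[115  87  61]
sq (array([460.6, 185.5]), array([138.7, 139.4])) [459.4 183.7] [120.7 121.7] 76.0
```

The two views agree to within 2–3 mm, and the box sizes come out right at 58.6 and 36.5 mm. I'll start with the small cup, gripping it twice at 90° to centre it. That also checks the camera bias.

```bash
cat > mv.py <<'E'
from rig import *
from seg import *
def q(deg):
    a=np.radians(deg)/2; return np.array([0,np.cos(a),np.sin(a),0])
def best(p,deg):
    j0=read_state()["joint_pos"]; o=[]
    for d in (deg,deg+180,deg-180):
        s=ik(p,q(d))
        if s is not None: o.append((np.abs(np.array(s)-j0).max(),d))
    return min(o)[1]
def go(p,deg):
    d=best(p,deg); reach(p,q(d)); return d
def st(tag=""):
    s=read_state(); print(tag,"t",round(s["clock"],2),"pos",np.round(s["position"]*1000,1),"gap",round(s["finger_gap"]*1000,1),"F",np.round(s["wrist_force"],1)); return s
def lower(x,y,z,th=6,v=.02):
    return move_straight([x,y,z],velocity=v,threshold=th)
E
python3 - <<'E'
from mv import *
x,y=.4475,.0016
reach([x,y,.25],q(best([x,y,.25],90))); st()
print(lower(x,y,.014,th=8,v=.12)); st("down")
clamp(30); st("grip1")
open_jaws(); go([x,y,.12],0) if False else None
move_straight([x,y,.10]); d=go([x,y,.10],0); print(d)
print(lower(x,y,.014,th=8,v=.08)); clamp(30); st("grip2")
T=read_camera("top"); cv2.imwrite("pics/t1.png",T["img"][:,:,::-1])
E
```

```text
t 2.47 pos [447.8   2.6 250.1] gap 85.3 F [-0.1  1.  -0.7]
False
down t 4.58 pos [448.1   1.7  14.5] gap 85.3 F [ 0.1 -0.6  0.1]
grip1 t 5.11 pos [447.6   1.6  14.2] gap 33.4 F [-0.3 -0.3  3.8]
180
False
grip2 t 9.46 pos [447.7   1.5  14.3] gap 32.8 F [-1.4  0.7  3.9]
```

View pics/t1.png

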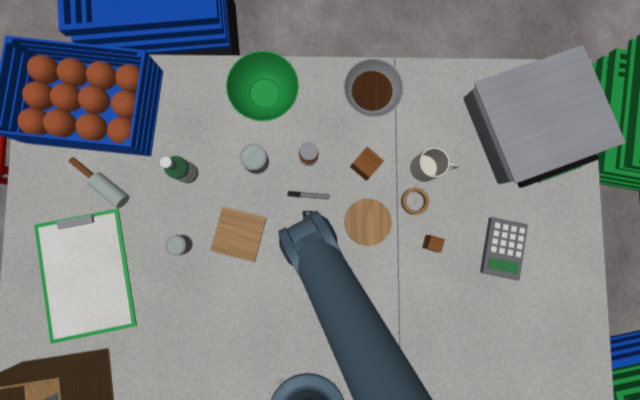

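The gripper sits over the small cup at about (307,240) and is closed on it. Next I'll carry it to the round board and check the centring after release.

```bash
cat > m2.py <<'E'
from mv import *
import sys
T=read_camera("top"); S=read_camera("scene")
cv2.imwrite(f"pics/t{sys.argv[1]}.png",T["img"][:,:,::-1]);cv2.imwrite(f"pics/s{sys.argv[1]}.png",S["img"][:,:,::-1])
E
python3 - <<'E'
from mv import *
x0,y0=.4476,.0015; x,y=.4885,-.1585; zg=.0143
move_straight([x0,y0,.12],velocity=.2); 
d=go([x,y,.12],0); print(d); st()
lower(x,y,zg+.018,th=10,v=.12); print(lower(x,y,zg+.009,th=4,v=.01)); st("placed")
open_jaws(); st("open"); move_straight([x,y,.14],velocity=.2)
# go toward the middle cup, above
go([.429,.330,.25],90); st()
E
python3 m2.py 2; python3 - <<'E'
import cv2,numpy as np
a=cv2.imread("pics/t2.png")[190:255,335:400];b=cv2.imread("pics/s2.png")[125:190,255:320]
cv2.imwrite("pics/c2.png",np.hstack([cv2.resize(i,(400,400),interpolation=0) for i in(a,b)]))
E
```

```text
-180
 t 10.89 pos [ 487.2 -158.2  118.1] gap 33.4 F [ 0.5  0.7 -0.6]
True
placed t 12.41 pos [ 488.5 -158.6   26.4] gap 33.3 F [-0.4 -0.5  3.7]
open t 12.97 pos [ 487.4 -158.6   25.5] gap 85.5 F [-0.5  0.6  0.7]
 t 15.66 pos [429.6 328.8 249.3] gap 85.6 F [-0.7  0.  -0.6]
```

View pics/c2.png

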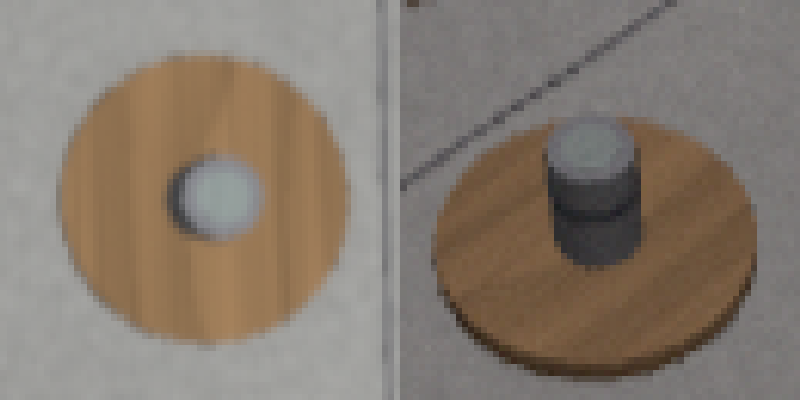

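The small cup stands on the round board near its middle. I'll measure its offset from the board centre in each view.

```bash
cat > m3.py <<'E'
from mv import *
def board_round(c,p,vt,r):
    m=wood(c,p,vt,r); ct=max(cv2.findContours(m,0,1)[0],key=len)
    h=cv2.convexHull(ct).reshape(-1,2); P=cast(c,h,.012)[:,:2]*1000
    # circle LS
    A=np.c_[2*P,np.ones(len(P))]; b=(P**2).sum(1); s=np.linalg.lstsq(A,b,rcond=None)[0]
    return s[:2],2*np.sqrt(s[2]+s[0]**2+s[1]**2)
if __name__=="__main__":
    T=read_camera("top");S=read_camera("scene")
    for c,p,pc,th,vts in((T,(368,222),(370,222),6,(80,100,115)),(S,(287,165),(287,149),3,(60,75,85))):
        m=steel(c,pc,0,r=12,th=th); print("cup",cen(c,m,.062),m.sum())
        for vt in vts: print(vt,board_round(c,p,vt,40))
    print(S["img"][184:196,287,0],S["img"][165,270:300,0])
E
python3 m3.py
```

```text
cup (array([ 487.37237593, -158.99734785]),) 58
80 (array([ 487.5572377 , -159.60282977]), np.float64(124.27349867825416))
100 (array([ 487.5572377 , -159.60282977]), np.float64(124.27349867825416))
115 (array([ 487.5572377 , -159.60282977]), np.float64(124.27349867825416))
cup (array([ 489.49800882, -159.55139008]),) 46
60 (array([ 492.11314641, -156.89258448]), np.float64(126.40845507910454))
75 (array([ 491.02132653, -157.74224516]), np.float64(124.76115863472195))
85 (array([ 490.38614966, -159.17812502]), np.float64(123.25723592508261))
[ 76  61  81 114 123 126 123 120 120 125 120 120] [120 121 117 122 118 117 118 123 125 123 114  50  51  54  56  57  60  58
  60  59  59  59  58  91 114 113 114 116 121 122]
```

The cup is within 1 mm of the centre in both views, and the camera biases are about ±1 mm. Next are the middle and large cups.

```bash
cat > pick.py <<'E'
from mv import *
def pick(x,y,zg,a1,a2,top,force=30):
    for i,a in enumerate([a1,a2] if a2 is not None else [a1]):
        if i: open_jaws(); move_straight([x,y,top+.04],velocity=.2)
        go([x,y,.22 if not i else top+.04],a)
        hit=lower(x,y,zg,th=8,v=.12)
        s=st("down")
        if hit: print("HIT"); return False
        clamp(force); st("grip %g"%a)
    return True
def place(x,y,a,zg,zclear,surf=.012):
    z0=read_state()["position"]; move_straight([z0[0],z0[1],.25],velocity=.25)
    go([x,y,.25],a); s=st("carry"); 
    move_straight([x,y,zclear],velocity=.15); st("above")
    if lower(x,y,zg+surf+.003,th=6,v=.04): print("EARLY CONTACT"); st(); return False
    print(lower(x,y,zg+surf-.004,th=4,v=.01)); st("placed")
    open_jaws(); st("open"); move_straight([x,y,.16],velocity=.2); return True
E
python3 - <<'E'
from pick import *
if pick(.4287,.3298,.018,90,0,.06):
    s=read_state(); print(s["finger_gap"])
    place(.488,-.1586,0,.018,.018+.075)
    go([.6517,.1394,.25],0)
E
python3 m2.py 3
```

```text
down t 17.94 pos [429.2 330.2  18.7] gap 85.4 F [0.  0.7 0.4]
grip 90 t 18.36 pos [429.  330.   18.5] gap 50.9 F [-0.5 -0.4  3.6]
down t 21.44 pos [428.9 330.4  18.6] gap 85.4 F [ 0.  -0.5 -0. ]
grip 0 t 21.87 pos [429.1 330.3  18.9] gap 50.1 F [-0.1 -1.1  4.5]
0.050145214344819
carry t 24.73 pos [ 488.2 -157.2  249.8] gap 49.8 F [0.1 0.8 0.3]
above t 25.93 pos [ 489.  -158.7   93.9] gap 49.8 F [-0.3 -0.2 -0.8]
True
placed t 27.98 pos [ 488.2 -158.7   30.8] gap 49.5 F [0.1 0.5 5.3]
open t 28.43 pos [ 486.8 -158.5   29.7] gap 84.9 F [-0.1  0.4  0. ]
```

View pics/s3.png

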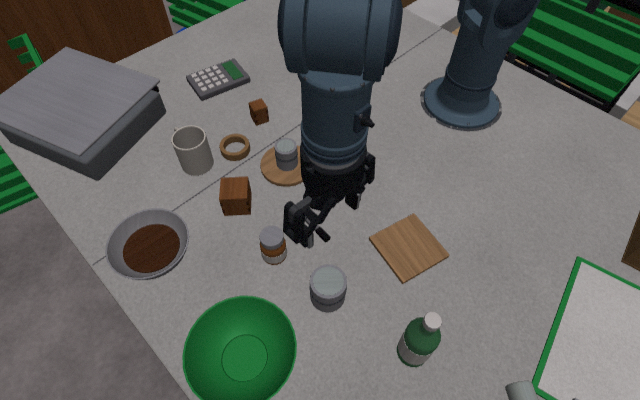

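The middle cup is on the board over the small one, at about (287,155) in the scene view. It touched down at the expected height (30.8 = 18.9 + 12 mm). The large cup is next.

```bash
python3 - <<'E'
from pick import *
if pick(.6517,.1394,.024,90,0,.07):
    place(.488,-.1587,0,.024,.024+.088)
    go([.433,-.326,.25],73)
E
python3 m2.py 4; cd pics; python3 - <<'E'
import cv2,numpy as np
a=cv2.imread("t4.png");b=cv2.imread("s4.png")
cv2.imwrite("c4.png",np.vstack([cv2.resize(a[100:280,120:480],(600,300)),cv2.resize(b[80:280,180:580],(600,300))]))
E
```

```text
down t 33.71 pos [652.3 139.7  25. ] gap 85.5 F [-0.4  0.4  0.8]
grip 90 t 34.01 pos [652.4 139.7  25.1] gap 68.1 F [-0.2 -0.7  3.1]
down t 37.08 pos [652.3 140.   24.6] gap 85.7 F [-0.6  0.7 -0.5]
grip 0 t 37.39 pos [652.9 140.   25.6] gap 67.4 F [0.5 0.  3.9]
carry t 39.73 pos [ 488.7 -157.4  250.2] gap 67.3 F [-0.2  0.9 -1.7]
above t 40.79 pos [ 489.1 -158.7  113. ] gap 67.7 F [-0.4  0.4 -1.5]
True
placed t 43.12 pos [ 488.2 -158.8   37.5] gap 67.2 F [-1.3 -0.7  5.2]
open t 43.45 pos [ 486.5 -158.7   36.2] gap 85.4 F [0.6 0.2 0.3]
```

View pics/c4.png

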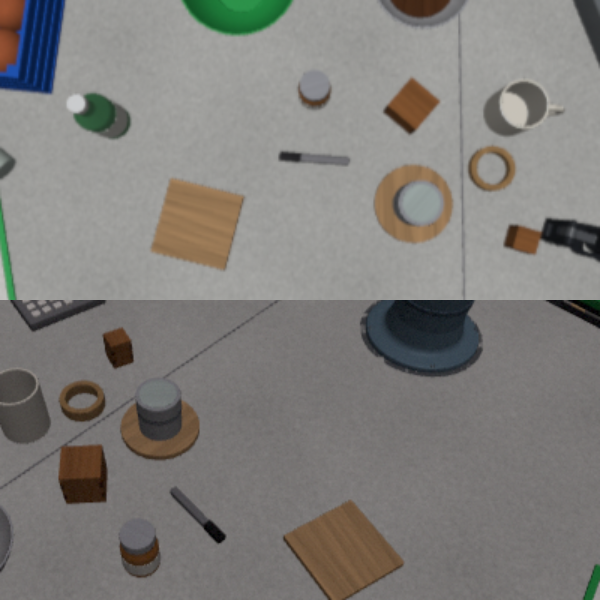

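All three steel cups are nested on the round board, and the large one touched down at +11.9 mm, so its mouth is flat. Jar and bottle have not moved. Now the small box.

```bash
python3 - <<'E'
from pick import *
if pick(.4332,-.3262,.0145,73.2,-16.8,.05):
    place(.4573,.1828,-14.1,.0145,.0145+.04)
    go([.6413,-.1531,.25],49.5)
E
python3 m2.py 5; python3 - <<'E'
from mv import *
T=read_camera("top");S=read_camera("scene")
a=T["img"][195:275,200:280];b=S["img"][195:295,360:460]
cv2.imwrite("pics/c5.png",np.hstack([cv2.resize(i,(400,400),interpolation=0) for i in(a,b)])[:,:,::-1])
for i,n in((T,(238,228)),(S,(409,225))): print(i["img"][n[1],n[0]])
E
```

```text
down t 47.62 pos [ 433.8 -326.6   15.2] gap 85.5 F [ 0.3 -0.2  0.1]
grip 73.2 t 48.13 pos [ 433.5 -326.3   14.7] gap 35.7 F [ 0.1 -0.   2.2]
down t 51.05 pos [ 433.5 -326.7   14.8] gap 85.3 F [ 0.7 -0.5  0.6]
grip -16.8 t 51.56 pos [ 433.8 -326.5   15.2] gap 35.3 F [-0.2  0.1  2.9]
carry t 54.5 pos [457.6 181.4 249.5] gap 35.3 F [ 0.1 -0.1  0.6]
above t 55.95 pos [458.1 183.3  55.3] gap 35.4 F [-0.  -0.8 -0.3]
True
placed t 57.13 pos [457.6 182.9  27.2] gap 35.5 F [0.3 0.  5.6]
open t 57.67 pos [456.6 182.3  26.2] gap 85.7 F [ 0.1  0.  -0.6]
[134  87  51]
[104  75  50]
```

View pics/c5.png

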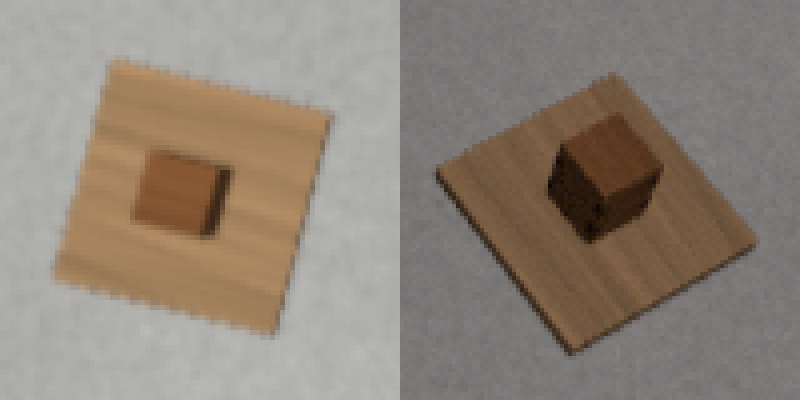

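```bash
cat > m5.py <<'E'
from mv import *
T=read_camera("top");S=read_camera("scene")
def rr(q): return np.round(q[0],1),np.round(q[1],1),round(q[2],1)
def run(zt):
  for c,pb,p,r,rb,vb,vr in((T,(238,234),(236,233),15,40,60,95),(S,(409,247),(411,235),20,50,60,60)):
    im=c["img"].astype(float); m=((im[...,1]/im[...,0]<.725)&(im[...,0]>vr)).astype(np.uint8)
    m=comp(m,p,r); print("box",cen(c,m,zt),*rr(rect(c,m,zt)))
    for v in (60,85): print("board",*rr(rect(c,wood(c,pb,v,rb),.012)))
import sys; run(float(sys.argv[1]))
E
python3 m5.py .062
```

```text
box (array([457.45396353, 182.11336455]),) [457.5 182.2] [35.9 36. ] 76.1
board [455.5 182.3] [120.7 120.5] 76.1
board [455.5 182.3] [120.7 120.5] 76.1
box (array([459.03223795, 182.34852869]),) [460.8 182. ] [38. 42.] 75.1
board [459.5 183.6] [120.6 121.5] 76.0
board [458.3 183.5] [119.9 119.3] 76.0m5.py:6: RuntimeWarning: divide by zero encountered in divide
  im=c["img"].astype(float); m=((im[...,1]/im[...,0]<.725)&(im[...,0]>vr)).astype(np.uint8)
m5.py:6: RuntimeWarning: invalid value encountered in divide
  im=c["img"].astype(float); m=((im[...,1]/im[...,0]<.725)&(im[...,0]>vr)).astype(np.uint8)
```

The small box is on centre within 1–2 mm, square to the board at 76.1° against 76.1°. Now the large box goes over it.

```bash
python3 - <<'E'
from pick import *
if pick(.6413,-.1531,.020,49.5,-40.5,.062):
    place(.4573,.1827,-14.1,.020,.020+.085)
    go([.50,.02,.30],0); st("end")
E
python3 m2.py 6
```

```text
down t 62.32 pos [ 642.1 -153.2   21. ] gap 85.5 F [ 0.1  0.7 -0.5]
grip 49.5 t 62.68 pos [ 641.9 -153.2   20.6] gap 57.6 F [0.6 0.  1.8]
down t 65.74 pos [ 641.9 -152.8   20.4] gap 85.4 F [0.1 0.8 0.1]
grip -40.5 t 66.11 pos [ 642.3 -153.2   21.3] gap 57.9 F [-0.8 -0.5  4.1]
carry t 68.6 pos [459.  181.  250.1] gap 57.6 F [-0.1 -0.8 -1.3]
above t 69.72 pos [458.1 183.3 105.9] gap 58.1 F [-0.3  0.4 -1.4]
True
placed t 71.99 pos [457.5 182.7  33.2] gap 57.9 F [-0.8 -0.4  5. ]
open t 72.38 pos [456.3 181.9  32. ] gap 85.4 F [ 0.5 -0.8  0.2]
end t 74.06 pos [498.9  20.7 298.5] gap 85.5 F [-0.6  0.8  0. ]
```

View pics/s6.png

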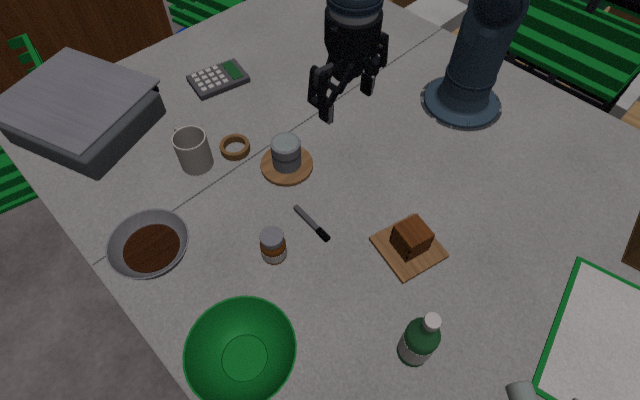

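View pics/t6.png

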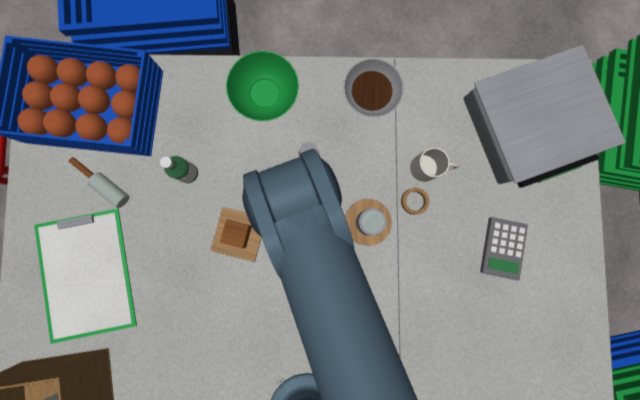

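Both stacks look upright, at (286,155) and (411,240) in the scene view, with the jar (273,245) and bottle (419,340) where they were. One last numeric check of sizes at the expected heights, then hand in.

```bash
python3 - <<'E' 2>/dev/null
from mv import *
move_j([0.6 if False else v for v in read_state()["joint_pos"]]); go([.38,-.45,.30],0)
T=read_camera("top");S=read_camera("scene")
for c,p,th,pw,vr in((T,(371,221),6,(236,233),95),(S,(286,142),3,(411,232),72)):
    m=steel(c,p,0,r=20,th=th);P=cast(c,pts(m),.082)[:,:2]*1000
    print("steel",P.mean(0),4*np.sqrt(np.linalg.eigvalsh(np.cov(P.T))))
    im=c["img"].astype(float); m=comp(((im[...,1]/im[...,0]<.725)&(im[...,0]>vr)).astype(np.uint8),pw,22); print("box",cen(c,m,.074),rect(c,m,.074))
a0=cv2.imread("pics/scene0.png").astype(int); d=np.abs(a0-S["img"][:,:,::-1]).max(2)
for n,(x,y) in dict(jar=(273,245),bottle=(419,338)).items(): print(n,d[y-25:y+25,x-15:x+15].max())
close_job()
E
```

```text
steel [ 486.99572433 -159.66246369] [55.33107915 55.80053515]
box (array([456.76729668, 182.07631665]),) ((456.88958740234375, 182.1165771484375), (57.81138610839844, 58.00600814819336), 76.13355255126953)
steel [ 489.11254361 -159.14186314] [54.48056833 54.76747451]
box (array([458.95312516, 181.97684156]),) ((458.4342346191406, 181.4553680419922), (59.102882385253906, 57.335853576660156), 75.80929565429688)
jar 15
bottle 16
the job is handed in; nothing more can be done
```

The job is handed in, with both stacks nested as asked. The round board has the small, middle and large steel cups, and the square board has the small box under the large one. The clock read 74 s just before the last arm move and two camera checks, against the limit of 144 s.

- **Flat on the boards:** all five measures touched down about 12 mm above where they were gripped on the table. That matches the board thickness, so the mouths should be flat. No contact came early during nesting.
- **Centring:** both stacks are within about 1–2 mm of their board centres, and the box faces are parallel to the board (76.1° against 76.1°). Box size at the expected height came out at about 58 × 58 mm, as it should.
- **Jar and bottle:** the pixels around them barely changed from the first picture, no more than image noise, so they have not moved.
- **Disagreements:** the two cameras differ from each other by about 2 mm in x, and I used their mean. In one reading, the scene view measured the small box as 38 × 42 mm because the mask picked up a side face, so I relied on the top view there.

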